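# Make up a batch of three heels in the tray and close it with the divider

### The arm

A 6-joint arm with a two-finger parallel gripper is mounted at the origin on the work surface. World frame = base frame: x ahead of the robot, y to its left, z up, the work surface at z = 0. Lengths are in m, angles in rad, forces in N, time in s.
With the tool pointing down it reaches from about 0.325 to 0.75 m from the base axis. Payload 7.6 kg.
Tool frame: the origin (TCP) lies midway between the tips of the shut fingers; the grasp point (between the pads) lies 19 mm behind it; z points along the fingers, y is the line along which they close (so a half turn about z gives the same grasp; the last joint's range is limited). The gripper opens to 85 mm and grips with 20 to 120 N. Pads are 22 mm wide; open, the fingers measure 114 mm over their backs; the gripper's body (76 mm by 85 mm) begins 54 mm behind the grasp point. The pads swing forward as they close: fully open they stand 13 mm farther back than shut.
Start: joints at [1.139, 0.052, 1.401, -0, 1.689, -0.07], TCP at [0.186, 0.491, 0.231] pointing down, gripper open.
Joint ranges: [-2.9, 2.9], [-0.91, 2.17], [0.12, 2.37], [-1.06, 4.2], [0.26, 2.73], [-2.93, 2.93]. Speed limits (rad/s): [2.57, 2.57, 3.01, 3.14, 3.14, 3.14].

### API

Orientations are given as a unit quaternion [w, x, y, z].
In Python, from plant import sensors, viewer, job, trace gives the robot as it stands. The module is installed in compiled form; this text tells all that it offers.
- The arm moves only by the shell command python3 -m handwheel 'ROWS'. ROWS is JSON, a list of rows, each a list of 7 numbers: the turn, a rotation vector about the tool's x, y, z normalised to -1 to 1, where 1 is pi/2 rad, then the shift along the tool's x, y, z normalised to -1 to 1, where 1 is 0.08 m, then the opening, from 0 (shut) to 1 (fully open). A call has 1 to 20 rows; each row shifts and turns the commanded pose from where the row before left it, along the tool's axes as they then stand; what a row does not reach is not made up. A row lasts 1/10 s, in which the tool goes at most 50 mm and 8.59 degrees, less where a joint would pass 70% of its speed; a pose out of reach is approached as far as the arm can. A call with a number of a shift or a turn outside -1 to 1 is refused whole. A call with a gripper value outside its range is refused whole. The fingers move at their own pace and stop on an object; the grip force is fixed at half the most. Time passes only in rows, so rows that do not move let the fingers close. It gives the time, the measured TCP pose, the force, the opening and the grip force at its end, in the units of the state.
- sensors.observe(): the state, without advancing time (a new reading comes with each control period).
- viewer.snapshot(name): name is "scene" or "top" or "wrist"; returns the picture (384x512x3 uint8, blue, green, red); there is no depth.
- viewer.camera_model(name): a dict with "intrinsics" (3x3 intrinsics, pixels), "dist_coeffs" ([k1, k2, p1, p2, k3] as OpenCV has them; the pictures are not rectified), "R" (3x3) and "t" (3): a world point X has camera coordinates R X + t. Camera axes: x right, y down, z forward; pixel columns grow to the right and rows downward; lengths in m; the calibration is good to about 2 mm. A picture is of the moment at which its call begins: read the wrist's pose just before it. camera_model takes no time and is no camera call; for the wrist camera it gives the pose at the moment of the call.
- job.close_job(): hands the job in; it is judged then, once.
Trained networks look in the newest picture that a camera, given by its name, has taken for a name from the list of things; names that differ only in an ending like _2 or _b are one class to them, and where a whole thing is asked for, a point or a joint stands for the part that bears it (a point fixed in the world has none). Each returns a list of dicts, best first, with "confidence" (0 to 1); they miss things now and then, are a little off and sometimes report something else, mostly with a low value. They report only what shows in the picture. A call takes as long as a camera call. They do not tell look-alikes from the thing itself.
- trace(camera, label): "mask" (384x512 bool, what is visible of it) and "rect" ([centre column, centre row, width, height] in pixels, round what is visible of it).
The state is a dict: "time_s": time; "joints": joint angles; "qd": joint speeds; "effort": joint torques, N m; "position": TCP position; "orientation": TCP orientation; "contact_force": force on the tool from outside, world axes, zero at the start; "wrist_torque": the same for the moment, N m; "width": finger opening in m; "grasp_force": force on a finger pad.
Only numpy, scipy, OpenCV 4.12 (cv2) and the standard library are available. Lean on these libraries where they do the work, as an engineer would, in place of code of your own. Each camera call takes 0.05 s, during which the arm holds its last target. There are 200 camera calls.

### The job

Make up the batch in the blue tray: one black heel is already in its large bay; add black heels from the green plate until the bay holds exactly three, each flat on the floor. Then take the yellow divider out of its stand and stand it on edge in the tray's slot between the white ribs, all the way down, to close the batch off. Leave the other heels on the plate, the glue can and the tape reel where they are.

Things in the scene. Friction and masses are not known exactly. Their poses are not given: they have to be found in the camera images.
- black0: Black plastic shoe heel, a D-shaped block 46 mm long (its x), 38 mm wide (its y) and 18 mm tall, lying flat in the tray's large bay already, near the end far from the slot, its length roughly along the tray; flat-sided from x = -23 to +4 mm, then rounded towards +x; the best grasp is across the 38 mm width, near x = -5 mm; 30 g. Origin: centre of its underside, z up.
- black1: Black plastic shoe heel, a D-shaped block 46 mm long (its x), 38 mm wide (its y) and 18 mm tall, lying flat on the green plate; flat-sided from x = -23 to +4 mm, then rounded towards +x; the best grasp is across the 38 mm width, near x = -5 mm; 30 g. Origin: centre of its underside, z up.
- black2: Black plastic shoe heel, a D-shaped block 46 mm long (its x), 38 mm wide (its y) and 18 mm tall, lying flat on the green plate; flat-sided from x = -23 to +4 mm, then rounded towards +x; the best grasp is across the 38 mm width, near x = -5 mm; 30 g. Origin: centre of its underside, z up.
- black3: Black plastic shoe heel, a D-shaped block 46 mm long (its x), 38 mm wide (its y) and 18 mm tall, lying flat on the green plate; flat-sided from x = -23 to +4 mm, then rounded towards +x; the best grasp is across the 38 mm width, near x = -5 mm; 30 g. Origin: centre of its underside, z up.
- black4: Black plastic shoe heel, a D-shaped block 46 mm long (its x), 38 mm wide (its y) and 18 mm tall, lying flat on the green plate; flat-sided from x = -23 to +4 mm, then rounded towards +x; the best grasp is across the 38 mm width, near x = -5 mm; 30 g. Origin: centre of its underside, z up.
- tan0: Tan (light brown) plastic shoe heel, a D-shaped block 46 mm long (its x), 38 mm wide (its y) and 18 mm tall, lying flat on the green plate; flat-sided from x = -23 to +4 mm, then rounded towards +x; the best grasp is across the 38 mm width, near x = -5 mm; 30 g. Origin: centre of its underside, z up. Not wanted in this batch; leave it.
- tan1: Tan (light brown) plastic shoe heel, a D-shaped block 46 mm long (its x), 38 mm wide (its y) and 18 mm tall, lying flat on the green plate; flat-sided from x = -23 to +4 mm, then rounded towards +x; the best grasp is across the 38 mm width, near x = -5 mm; 30 g. Origin: centre of its underside, z up. Not wanted in this batch; leave it.
- tray: Blue open tray, fixed, 130 x 230 mm (x, y); floor 5 mm and walls 5 mm thick, wall tops 35 mm above the table. White ribs on the long walls form one slot across the tray at y = +78 mm, between the large bay (inside x -60 to +60, y -110 to +68 mm) and a narrow end bay (y +88 to +110 mm). Origin: centre of its underside, z up.
- tray_bay (a point): Centre of the large bay, on the tray's floor (5 mm above the table); axes as the tray's.
- tray_slot (a point): Centre of the slot, on the tray's floor (5 mm above the table); axes as the tray's. The slot runs along x from wall to wall (120 mm), is 12 mm wide in y between the ribs; each rib stands 12 mm out of its long wall, is 4 mm thick and reaches 35 mm above the table.
- divider: Yellow plastic divider plate, 112 mm long (x), 8 mm thick (y), 80 g, standing on edge in the dark stand. Its body is 58 mm high, with a tab in the middle of the top edge, 50 mm long, that reaches to 87 mm: grasp the tab from above across its 8 mm. Origin: centre of its lower edge, z up. Either way round fits the slot.
- stand: Dark steel stand, fixed, 100 x 56 mm, with two upright cheeks 36 mm high, 90 mm long, along its x, 12 mm apart: the divider stands between them on a floor 6 mm above the table. Origin: centre of its underside.
- plate: Green steel plate, fixed, 180 x 260 mm and 4 mm thick, flat on the table; the six heels lie on it. Origin: centre of its underside.
- glue: Red glue can, 72 mm across, 100 mm high, standing behind the work. Bystander. Origin: centre of its underside.
- reel: Reel of white tape lying flat, 90 mm across, 30 mm high, behind the work. Bystander. Origin: centre of its underside.
There are look-alikes about, which are no part of the job. What is meant by the divider is not purple, and is the larger of those in its own colour.

How it is judged:
On the way, in this order (a step that is already met when the one before it is completed fails the run):
1. exactly three black heels lie flat in the tray's large bay, the other two still where they were (x of black0 in the frame of tray between -0.05 and 0.05 m and y of black0 in the frame of tray between -0.105 and 0.062 m and z of black0 in the frame of tray between 0 and 0.01 m and angle between black0's own z axis and vertical below 0.15 rad and linear speed of black0 below 0.02 m/s and (((x of black1 in the frame of tray between -0.05 and 0.05 m and y of black1 in the frame of tray between -0.105 and 0.062 m and z of black1 in the frame of tray between 0 and 0.01 m and angle between black1's own z axis and vertical below 0.15 rad and linear speed of black1 below 0.02 m/s) and (x of black2 in the frame of tray between -0.05 and 0.05 m and y of black2 in the frame of tray between -0.105 and 0.062 m and z of black2 in the frame of tray between 0 and 0.01 m and angle between black2's own z axis and vertical below 0.15 rad and linear speed of black2 below 0.02 m/s) and distance of each of black3, black4 from where it was at the start of the episode below 0.03 m) or ((x of black1 in the frame of tray between -0.05 and 0.05 m and y of black1 in the frame of tray between -0.105 and 0.062 m and z of black1 in the frame of tray between 0 and 0.01 m and angle between black1's own z axis and vertical below 0.15 rad and linear speed of black1 below 0.02 m/s) and distance of each of black2, black4 from where it was at the start of the episode below 0.03 m and (x of black3 in the frame of tray between -0.05 and 0.05 m and y of black3 in the frame of tray between -0.105 and 0.062 m and z of black3 in the frame of tray between 0 and 0.01 m and angle between black3's own z axis and vertical below 0.15 rad and linear speed of black3 below 0.02 m/s)) or ((x of black1 in the frame of tray between -0.05 and 0.05 m and y of black1 in the frame of tray between -0.105 and 0.062 m and z of black1 in the frame of tray between 0 and 0.01 m and angle between black1's own z axis and vertical below 0.15 rad and linear speed of black1 below 0.02 m/s) and distance of each of black2, black3 from where it was at the start of the episode below 0.03 m and (x of black4 in the frame of tray between -0.05 and 0.05 m and y of black4 in the frame of tray between -0.105 and 0.062 m and z of black4 in the frame of tray between 0 and 0.01 m and angle between black4's own z axis and vertical below 0.15 rad and linear speed of black4 below 0.02 m/s)) or (distance of each of black1, black4 from where it was at the start of the episode below 0.03 m and (x of black2 in the frame of tray between -0.05 and 0.05 m and y of black2 in the frame of tray between -0.105 and 0.062 m and z of black2 in the frame of tray between 0 and 0.01 m and angle between black2's own z axis and vertical below 0.15 rad and linear speed of black2 below 0.02 m/s) and (x of black3 in the frame of tray between -0.05 and 0.05 m and y of black3 in the frame of tray between -0.105 and 0.062 m and z of black3 in the frame of tray between 0 and 0.01 m and angle between black3's own z axis and vertical below 0.15 rad and linear speed of black3 below 0.02 m/s)) or (distance of each of black1, black3 from where it was at the start of the episode below 0.03 m and (x of black2 in the frame of tray between -0.05 and 0.05 m and y of black2 in the frame of tray between -0.105 and 0.062 m and z of black2 in the frame of tray between 0 and 0.01 m and angle between black2's own z axis and vertical below 0.15 rad and linear speed of black2 below 0.02 m/s) and (x of black4 in the frame of tray between -0.05 and 0.05 m and y of black4 in the frame of tray between -0.105 and 0.062 m and z of black4 in the frame of tray between 0 and 0.01 m and angle between black4's own z axis and vertical below 0.15 rad and linear speed of black4 below 0.02 m/s)) or (distance of each of black1, black2 from where it was at the start of the episode below 0.03 m and (x of black3 in the frame of tray between -0.05 and 0.05 m and y of black3 in the frame of tray between -0.105 and 0.062 m and z of black3 in the frame of tray between 0 and 0.01 m and angle between black3's own z axis and vertical below 0.15 rad and linear speed of black3 below 0.02 m/s) and (x of black4 in the frame of tray between -0.05 and 0.05 m and y of black4 in the frame of tray between -0.105 and 0.062 m and z of black4 in the frame of tray between 0 and 0.01 m and angle between black4's own z axis and vertical below 0.15 rad and linear speed of black4 below 0.02 m/s)))), for 0.2 s.
2. the divider stands on edge in the tray's slot, fully down (x of divider in the frame of tray_slot between -0.01 and 0.01 m and y of divider in the frame of tray_slot between -0.007 and 0.007 m and z of divider in the frame of tray_slot between -0.004 and 0.004 m and angle between divider's own z axis and vertical below 0.18 rad and angle between the x axis of divider and the x axis of tray, either way round below 0.12 rad and linear speed of divider below 0.02 m/s), for 0.2 s.
At the end, for the whole second after the job is handed in: Three black heels at rest, flat (0.15 rad) on the large bay's floor (|x| under 50 mm, y -105 to +62 mm in the tray); the other two within 30 mm of their starts; divider at rest in the slot, upright (0.18 rad), within 4 mm of the floor, 7 mm across, 10 mm along and 0.12 rad of the slot (all of step 1 and all of step 2); the robot touches nothing.
It fails at once if a tan heel is moved by more than 30 mm (distance of tan0 from where it was at the start of the episode above 0.03 m).
It fails at once if a tan heel is moved by more than 30 mm (distance of tan1 from where it was at the start of the episode above 0.03 m).
It fails at once if the glue can is moved by more than 30 mm (distance of glue from where it was at the start of the episode above 0.03 m).
It fails at once if the tape reel is moved by more than 30 mm (distance of reel from where it was at the start of the episode above 0.03 m).
It also fails if it takes over 64 s, if anything falls off the work surface, if the arm or the gripper's body presses on something with over 40 N, if the wrist force passes 120 N, or if a joint passes its speed limit or range.

## Working session

There is one attempt and no reset: what is moved stays moved. The work goes in short steps, Python scripts to look and compute and a shell command to move; the robot and the scene stay as the last step left them, time stands still between calls to the robot, and variables do not carry over. Pictures are saved under pics/ and viewed, at most 10 in all, crops included, and the job is handed in when it is done.

```bash
mkdir -p pics; python3 - <<'E'
from plant import sensors, viewer
import cv2
for n in("top","scene"):
    cv2.imwrite(f"pics/{n}0.png",viewer.snapshot(n))
    m=viewer.camera_model(n);print(n,m)
print(sensors.observe())
E
```

```text
top {'intrinsics': array([[450.72157463,   0.        , 251.10083646],
       [  0.        , 450.72157463, 199.00732128],
       [  0.        ,   0.        ,   1.        ]]), 'dist_coeffs': array([-0.13455597,  0.        ,  0.        ,  0.        ,  0.        ]), 'R': array([[-0.02814271, -0.99960009, -0.00276503],
       [-0.98765745,  0.02823264, -0.15406387],
       [ 0.15408032, -0.00160487, -0.98805702]]), 't': array([0.00819065, 0.51987922, 0.91099817])}
scene {'intrinsics': array([[352.94053084,   0.        , 248.97424597],
       [  0.        , 352.94053084, 189.03135814],
       [  0.        ,   0.        ,   1.        ]]), 'dist_coeffs': array([0.03628649, 0.        , 0.        , 0.        , 0.        ]), 'R': array([[ 0.00511461,  0.99997638, -0.00459057],
       [ 0.87166254, -0.00670803, -0.49006063],
       [-0.49007985, -0.00149496, -0.87167626]]), 't': array([-0.01122595, -0.45039882,  1.11959174])}
{'time_s': 0.1, 'joints': array([ 1.13872865e+00,  5.27745823e-02,  1.40162653e+00, -4.70345243e-07,
        1.68860700e+00, -7.03070480e-02]), 'qd': array([ 7.35569712e-04, -3.26221539e-04, -3.86000598e-03, -4.59965881e-05,
       -3.98037757e-04,  1.99829304e-03]), 'effort': array([ 9.37875047e-04, -3.82582712e+01, -3.60984457e+01, -1.62549195e-04,
        4.77415088e-03,  1.83726272e-06]), 'position': array([0.18567691, 0.49077904, 0.23055455]), 'orientation': array([-1.75682949e-04,  1.79895579e-01,  9.83685458e-01, -6.85577635e-04]), 'contact_force': array([-0.7373517 ,  0.68586281, -0.99124191]), 'wrist_torque': array([0.04180622, 0.01735529, 0.01992888]), 'grasp_force': 0.0, 'width': 0.08532224584536609}
```

View pics/top0.png

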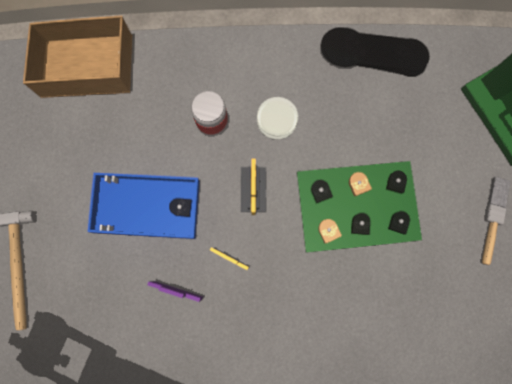

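View pics/scene0.png

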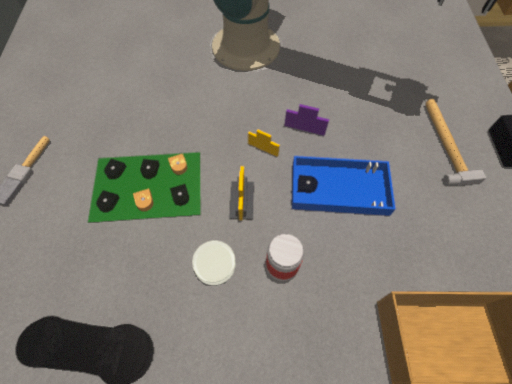

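The top view has world +x up and +y left. The tray is at cols 90-198, rows 173-238, with its ribs near col 108 and black0 at (181,207). The divider is in its stand at (253,186). The plate's black heels are at (321,190), (397,181), (361,224) and (400,221), and the tan ones at (360,183) and (330,230). The small yellow and the purple pieces are look-alikes. Next I fit poses by silhouette.

```bash
cat >fit.py <<'E'
import numpy as np, cv2
from scipy.optimize import minimize
def box(x0,x1,y0,y1,z0,z1): return np.array([[x,y,z] for x in(x0,x1) for y in(y0,y1) for z in(z0,z1)])/1000
a=np.linspace(-np.pi/2,np.pi/2,15)
D=np.vstack([[[-23,-19],[-23,19]],np.c_[4+19*np.cos(a),19*np.sin(a)]])
HEEL=[np.vstack([np.c_[D,0*D[:,0]+z] for z in(0,18)])/1000]
TRAY=[box(-65,65,-115,115,0,35)]
DIV=[box(-56,56,-4,4,25,58),box(-25,25,-4,4,58,87)]
S=8
def proj(P,m):
    r=cv2.Rodrigues(m["R"])[0]
    return cv2.projectPoints(P.reshape(-1,1,3),r,m["t"],m["intrinsics"],m["dist_coeffs"])[0][:,0]
def sil(parts,p,z,m,roi):
    c,s=np.cos(p[2]),np.sin(p[2]); x0,y0,w,h=roi
    im=np.zeros((h*S,w*S),np.uint8)
    for P in parts:
        W=P@np.array([[c,s,0],[-s,c,0],[0,0,1]])+[p[0],p[1],z]
        q=(proj(W,m)-[x0-.5,y0-.5])*S-.5
        cv2.fillConvexPoly(im,cv2.convexHull(np.round(q*16).astype(np.int32)),255,shift=4)
    return cv2.resize(im,(w,h),interpolation=cv2.INTER_AREA)/255.
def ray(uv,z,m):
    n=cv2.undistortPoints(np.array([[uv]],float),m["intrinsics"],m["dist_coeffs"])[0,0]
    d=m["R"].T@np.r_[n,1]; o=-m["R"].T@m["t"]; return (o+d*(z-o[2])/d[2])[:2]
def fit(mask,parts,z,h,m,yaws):
    "mask bool full-size; returns x,y,yaw,IoU"
    n,l,st,ce=cv2.connectedComponentsWithStats(mask.astype(np.uint8))
    k=1+st[1:,4].argmax(); M=l==k
    x,y,w,hh=st[k][:4]; roi=(x-8,y-8,w+16,hh+16)
    T=M[y-8:y+hh+8,x-8:x+w+8].astype(float)
    T=cv2.morphologyEx(T,cv2.MORPH_CLOSE,np.ones((5,5)))
    xy=ray(ce[k],z+h,m)
    def f(q):
        s=sil(parts,(xy[0]+q[0]/100,xy[1]+q[1]/100,q[2]),z,m,roi); return 1-np.minimum(s,T).sum()/np.maximum(s,T).sum()
    b=min((minimize(f,[0,0,t],method="Nelder-Mead",options=dict(initial_simplex=[[0,0,t],[.5,0,t],[0,.5,t],[0,0,t+.3]],xatol=1e-3,fatol=1e-4)) for t in yaws),key=lambda r:r.fun)
    return np.r_[xy+b.x[:2]/100,b.x[2],1-b.fun]
E
python3 - <<'E'
from fit import *; from plant import viewer
m=viewer.camera_model("top"); I=cv2.imread("pics/top0.png"); H=cv2.cvtColor(I,cv2.COLOR_BGR2HSV)
np.set_printoptions(precision=4,suppress=True)
def roi(M,c,r=18,r2=None):
    o=np.zeros_like(M); r2=r2 or r; o[c[1]-r2:c[1]+r2,c[0]-r:c[0]+r]=1; return M&o
dark=H[...,2]<50; 
tan=(H[...,0]<22)&(H[...,1]>60)&(H[...,2]>110)
Y=np.arange(-3,3.2,.78)
for n,c in dict(A=(321,190),B=(397,181),C=(361,224),E=(400,221)).items(): print(n,fit(roi(dark,c),HEEL,.004,.012,m,Y))
print("b0",fit(roi(dark,(181,207)),HEEL,.005,.012,m,Y))
for n,c in dict(t0=(360,183),t1=(330,230)).items(): print(n,fit(roi(tan,c),HEEL,.004,.012,m,Y))
blue=(abs(H[...,0].astype(int)-115)<12)&(H[...,1]>120)
print("tray",fit(cv2.morphologyEx((roi(blue,(145,205),65,45)).astype(np.uint8),cv2.MORPH_CLOSE,np.ones((25,25)))>0,TRAY,0,.02,m,[0]))
yel=(abs(H[...,0].astype(int)-24)<6)&(H[...,1]>120)&(H[...,2]>60)
print("div",fit(roi(yel,(253,186),20,40),DIV,.006,.06,m,[0]))
E
```

```text
A [ 0.539  -0.1575  0.5537  0.647 ]
B [ 0.5557 -0.3309 -0.418   0.7705]
C [ 0.4645 -0.242   0.0303  0.6909]
E [ 0.4647 -0.3292 -0.4504  0.8182]
b0 [ 0.5138  0.1528 -4.7934  0.0123]
t0 [ 0.5538 -0.2438  0.3613  0.9103]
t1 [ 0.4527 -0.1709  0.4093  0.9303]
tray [ 0.5163  0.2278 -0.0838  0.9715]
div [ 0.5459 -0.0115 -0.0447  0.8254]
```

```bash
python3 - <<'E'
import cv2,numpy as np
I=cv2.imread("pics/top0.png");V=I.max(2)
print(V[176:206:2,306:338:2]);print(V[195:219:2,166:196:2]); print(I[207,190],I[200,190])
a=I[150:260,80:430]; cv2.imwrite("pics/crop0.png",cv2.resize(a,None,fx=2.28,fy=2.28,interpolation=cv2.INTER_CUBIC))
E
```

```text
[[126 126 125 126 126 126 127 126 125 126 124 124 125 125 125 124]
 [126 126 126 126 126 125 124 119 123 125 125 125 124 124 125 125]
 [127 128 126 128 119  88  64  58  68  98 121 126 125 125 125 124]
 [128 128 127 119  74  46  45  44  43  46  75 119 126 126 125 125]
 [128 129 126  86  45  46  45  44  46  44  45  94 126 126 127 125]
 [130 129 117  54  44  46  45  51  51  45  47  62 120 125 126 126]
 [129 130 103  45  46  48  61 142 127  50  50  51 108 127 127 127]
 [130 130 104  45  45  48  71 173 151  59  53  46  78 125 128 127]
 [129 129 118  52  50  49  51  70  65  53  51  46  52 116 128 127]
 [130 129 128  81  46  51  51  47  46  48  48  46  44  97 127 127]
 [129 129 130 114  48  46  48  50  46  45  44  44  43  79 126 128]
 [130 130 130 126  67  43  47  45  46  45  51  69  98 119 129 127]
 [130 130 130 130 100  43  46  45  61  88 112 126 129 128 128 127]
 [131 131 130 131 124  66  70 101 124 128 130 128 128 129 129 129]
 [131 131 131 130 131 122 127 131 130 129 128 129 129 129 129 128]]
[[197 198 198 198 199 200 200 198 199 199 199 199 199 199 200]
 [198 198 200 199 190 167 165 170 179 192 194 194 196 200 199]
 [199 199 199 161  88  66  64  69  76  83  88  95 116 180 199]
 [199 199 160  69  54  55  58  61  64  61  53  53  55 154 198]
 [199 191  82  54  55  56  62  61  66  62  58  53  63 178 199]
 [199 186  58  56  58  59 153 144  67  57  56  54  67 190 199]
 [200 185  56  57  56  65 176 166  61  58  58  54  69 190 197]
 [201 189  72  56  56  56  80  78  60  66  58  55  90 195 191]
 [199 201 129  58  56  59  68  67  61  59  56  54 119 200 189]
 [200 200 192 134  64  56  64  61  58  56  56  54 130 203 184]
 [200 199 201 199 161 100  90  82  73  63  56  49 133 204 181]
 [200 200 201 202 201 197 196 191 179 169 161 157 178 204 178]]
[69 46 38] [67 49 44]
```

View pics/crop0.png

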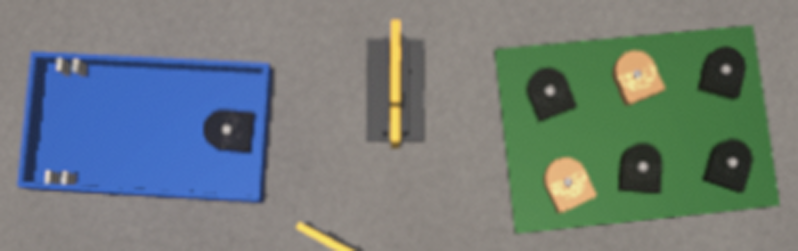

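The crop shows the four black heels clearly with round ends roughly toward +x. black0's round end points toward the slot, and the ribs are at the left end of the tray. Refitting with better thresholds.

```bash
cat >>fit.py <<'E'
np.set_printoptions(precision=4,suppress=True)
def roi(M,c,r=18,r2=None):
    o=np.zeros_like(M); r2=r2 or r; o[c[1]-r2:c[1]+r2,c[0]-r:c[0]+r]=1; return M&o
E
python3 - <<'E'
from fit import *; from plant import viewer
m=viewer.camera_model("top"); I=cv2.imread("pics/top0.png"); H=cv2.cvtColor(I,cv2.COLOR_BGR2HSV); V=H[...,2]
Y=np.arange(-3,3.2,.78)
for n,c in dict(A=(321,190),B=(397,181),C=(361,224),E=(400,221)).items(): print(n,fit(roi(V<88,c),HEEL,.004,.012,m,Y))
print("b0",fit(roi(V<125,(181,207),18,15),HEEL,.005,.012,m,Y))
yel=(H[...,0]>12)&(H[...,0]<32)&(H[...,1]>90)
M=cv2.morphologyEx(roi(yel,(253,186),20,40).astype(np.uint8),cv2.MORPH_CLOSE,np.ones((5,5)))>0
print("div",fit(M,DIV,.006,.06,m,[0])); print(np.argwhere(M).min(0),np.argwhere(M).max(0))
E
```

```text
A [ 0.5398 -0.158   0.3415  0.9465]
B [ 0.5558 -0.3303 -0.3009  0.9548]
C [ 0.4642 -0.242  -0.12    0.9462]
E [ 0.4658 -0.3295 -0.3532  0.9556]
b0 [0.5113 0.1491 1.4375 0.9364]
div [ 0.5471 -0.0113 -0.0309  0.7755]
[158 250] [214 256]
```

```bash
cat >plan.py <<'E'
"plan.py X Y Z YAW [dx]: displacement to the target (heel-frame x offset dx) in tool axes, move units; turn done first"
import sys,numpy as np; from plant import sensors; from scipy.spatial.transform import Rotation as R
np.set_printoptions(precision=3,suppress=True)
x,y,z,yaw=map(float,sys.argv[1:5]); dx=float(sys.argv[5]) if len(sys.argv)>5 else 0
o=sensors.observe(); q=o["orientation"]; A=R.from_quat(np.r_[q[1:],q[0]])
c=[R.from_matrix(np.c_[[s*np.cos(yaw),s*np.sin(yaw),0],[-s*np.sin(yaw)*-1,-s*np.cos(yaw),0],[0,0,-1]]) for s in(1,-1)]
rv=min(((A.inv()*b).as_rotvec() for b in c),key=np.linalg.norm); B=A*R.from_rotvec(rv)
t=np.array([x+dx*np.cos(yaw),y+dx*np.sin(yaw),z])
print("t",o["time_s"],"pos",o["position"],"turn",rv/(np.pi/2),"(rows>=",np.linalg.norm(rv)/.15,") shift after turn",B.inv().apply(t-o["position"])/.08)
E
python3 plan.py .45 .2 .2 -.353; python3 plan.py .4658 -.3295 .2 -.353 -.005
```

```text
t 0.1 pos [0.186 0.491 0.231] turn [-0.001 -0.    -0.006] (rows>= 0.05916197704543392 ) shift after turn [-4.357 -2.268  0.382]
t 0.1 pos [0.186 0.491 0.231] turn [-0.001 -0.    -0.006] (rows>= 0.05916197704543392 ) shift after turn [-6.768 -8.411  0.382]
```

```bash
python3 -m handwheel '[[0,0,-0.006,-0.43,-0.22,0.03,0.7],[0,0,0,-0.43,-0.23,0.03,0.7],[0,0,0,-0.44,-0.23,0.03,0.7],[0,0,0,-0.44,-0.23,0.03,0.7],[0,0,0,-0.44,-0.23,0.03,0.7],[0,0,0,-0.44,-0.23,0.03,0.7],[0,0,0,-0.44,-0.23,0.03,0.7],[0,0,0,-0.44,-0.23,0.03,0.7],[0,0,0,-0.43,-0.22,0.03,0.7],[0,0,0,-0.43,-0.23,0.03,0.7],[0,0,0,-0.2,-0.51,0,0.7],[0,0,0,-0.2,-0.51,0,0.7],[0,0,0,-0.2,-0.51,0,0.7],[0,0,0,-0.2,-0.51,0,0.7],[0,0,0,-0.2,-0.51,0,0.7],[0,0,0,-0.2,-0.51,0,0.7],[0,0,0,-0.2,-0.51,0,0.7],[0,0,0,-0.2,-0.51,0,0.7],[0,0,0,-0.2,-0.51,0,0.7],[0,0,0,-0.2,-0.51,0,0.7]]'; python3 plan.py .4658 -.3295 .06 -.353 -.005
```

```text
time_s: 2.1
position: [0.4589, -0.2407, 0.2069]
orientation: [-0.0, 0.175, 0.985, 0.0]
contact_force: [1.5, 0.3, 1.1]
width: 0.0597
grasp_force: 0.0
t 2.1 pos [ 0.459 -0.241  0.207] turn [ 0. -0.  0.] (rows>= 0.004890531972420517 ) shift after turn [-0.403 -1.012  1.836]
```

```bash
python3 -m handwheel '[[0,0,0,-0.2,-0.4,0.2,0.7],[0,0,0,-0.15,-0.41,0.25,0.7],[0,0,0,-0.05,-0.2,0.4,0.7],[0,0,0,0,0,0.4,0.7],[0,0,0,0,0,0,0.7],[0,0,0,0,0,0,0.7]]'; python3 plan.py .4658 -.3295 .03 -.353 -.005
python3 - <<'E'
from plant import *
from fit import *
import pickle
m=viewer.camera_model("wrist"); I=viewer.snapshot("wrist"); cv2.imwrite("pics/w1.png",I); pickle.dump(m,open("w1.pkl","wb"))
s=sil(HEEL,(.4658,-.3295,-.353),.004,m,(0,0,512,384))
I[cv2.Canny((s*255).astype(np.uint8),50,150)>0]=(0,0,255); cv2.imwrite("pics/w1o.png",I)
E
```

```text
time_s: 2.7
position: [0.4614, -0.3255, 0.1075]
orientation: [-0.0, 0.175, 0.985, 0.0]
contact_force: [0.5, 0.8, 0.3]
width: 0.0594
grasp_force: 0.0
t 2.7 pos [ 0.461 -0.326  0.107] turn [ 0.    -0.001  0.001] (rows>= 0.009616668107285136 ) shift after turn [-0.006 -0.028  0.968]
```

View pics/w1o.png

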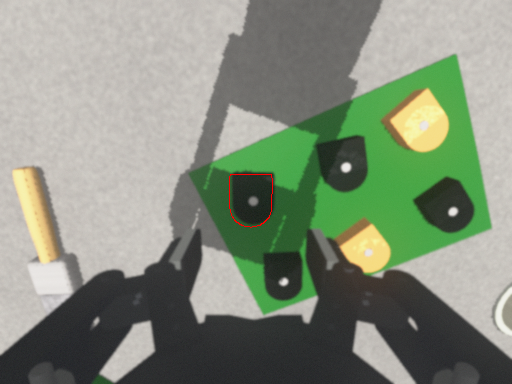

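The overlay sits on heel E at (251,200), so the calibration is consistent. Descending to grasp.

```bash
python3 -m handwheel '[[0,0,0,0,-0.03,0.4,0.7],[0,0,0,0,0,0.4,0.7],[0,0,0,0,0,0.3,0.7],[0,0,0,0,0,0.15,0.7],[0,0,0,0,0,0.03,0.7],[0,0,0,0,0,0,0.7],[0,0,0,0,0,0,0],[0,0,0,0,0,0,0],[0,0,0,0,0,0,0],[0,0,0,0,0,0,0],[0,0,0,0,0,0,0]]'
```

```text
time_s: 3.85
position: [0.4617, -0.3289, 0.007]
orientation: [0.002, 0.175, 0.985, -0.001]
contact_force: [-0.3, 0.5, 7.4]
width: 0.0362
grasp_force: 61.1
```

```bash
python3 -m handwheel '[[0,0,0,0,0,-0.2,0],[0,0,0,0,0,-0.4,0],[0,0,0,0,0,-0.6,0],[0,0,0,0,0,-0.6,0],[0,0,0.03,0,0,-0.6,0],[0,0,0.03,0,0,0,0],[0,0,0,0,0,0,0]]'; python3 plan.py .5447 .2555 .2 -.084 -.005
```

```text
time_s: 4.55
position: [0.4611, -0.3284, 0.199]
orientation: [0.002, 0.222, 0.975, -0.001]
contact_force: [0.5, 0.7, -1.0]
width: 0.0367
grasp_force: 60.2
t 4.55 pos [ 0.461 -0.328  0.199] turn [-0.001  0.002 -0.231] (rows>= 2.4204708999989686 ) shift after turn [-0.366  7.361 -0.012]
```

```bash
python3 -m handwheel '[[0,0,-0.077,0,0,0,0],[0,0,-0.077,0,0,0,0],[0,0,-0.077,0,0,0,0],[0,0,0,-0.03,0.3,0,0],[0,0,0,-0.03,0.52,0,0],[0,0,0,-0.03,0.53,0,0],[0,0,0,-0.03,0.53,0,0],[0,0,0,-0.03,0.53,0,0],[0,0,0,-0.02,0.53,0,0],[0,0,0,-0.02,0.53,0,0],[0,0,0,-0.02,0.53,0,0],[0,0,0,-0.02,0.53,0,0],[0,0,0,-0.02,0.53,0,0],[0,0,0,-0.02,0.53,0,0],[0,0,0,-0.02,0.53,0,0],[0,0,0,-0.02,0.53,0,0],[0,0,0,-0.02,0.52,0,0],[0,0,0,-0.02,0.2,0,0],[0,0,0,0,0,0,0]]'; python3 plan.py .5447 .2555 .009 -.084 -.005
```

```text
time_s: 6.45
position: [0.5369, 0.259, 0.1947]
orientation: [-0.002, 0.04, 0.999, -0.001]
contact_force: [0.1, -0.1, -0.5]
width: 0.0366
grasp_force: 60.2
t 6.45 pos [0.537 0.259 0.195] turn [-0.001 -0.002  0.003] (rows>= 0.038653484776579324 ) shift after turn [-0.038 -0.036  2.321]
```

```bash
python3 -m handwheel '[[0,0,0,-0.04,-0.04,0.5,0],[0,0,0,0,0,0.55,0],[0,0,0,0,0,0.5,0],[0,0,0,0,0,0.4,0],[0,0,0,0,0,0.25,0],[0,0,0,0,0,0.1,0],[0,0,0,0,0,0,0],[0,0,0,0,0,0,0]]'; python3 plan.py .5447 .2555 .009 -.084 -.005
```

```text
time_s: 7.25
position: [0.5415, 0.2535, 0.0141]
orientation: [0.001, 0.042, 0.999, 0.0]
contact_force: [0.1, 0.1, 0.5]
width: 0.037
grasp_force: 60.2
t 7.25 pos [0.541 0.253 0.014] turn [0.    0.001 0.   ] (rows>= 0.010945833303350984 ) shift after turn [0.024 0.028 0.064]
```

```bash
python3 -m handwheel '[[0,0,0,0,0,0.03,0],[0,0,0,0,0,0.03,0],[0,0,0,0,0,0.0,0],[0,0,0,0,0,0,0.6],[0,0,0,0,0,0,0.6],[0,0,0,0,0,0,0.6],[0,0,0,0,0,-0.2,0.6],[0,0,0,0,0,-0.5,0.6],[0,0,0,0,0,-0.6,0.6],[0,0,0,0,0,-0.6,0.7],[0,0,0,0,0,-0.5,0.7],[0,0,0,0,0,0,0.7]]'; python3 plan.py .5398 -.158 .2 .3415 -.005
```

```text
time_s: 8.45
position: [0.5431, 0.2546, 0.2097]
orientation: [0.007, 0.042, 0.999, 0.003]
contact_force: [0.2, 0.1, 1.5]
width: 0.0599
grasp_force: 0.0
t 8.45 pos [0.543 0.255 0.21 ] turn [ 0.002  0.009 -0.271] (rows>= 2.8362677461559866 ) shift after turn [ 1.829 -4.846  0.121]
```

```bash
python3 -m handwheel '[[0,0.003,-0.09,0,0,0,0.7],[0,0.003,-0.09,0,0,0,0.7],[0,0,-0.09,0,0,0,0.7],[0,0,0,0.1,-0.28,0,0.7],[0,0,0,0.18,-0.48,0,0.7],[0,0,0,0.18,-0.48,0,0.7],[0,0,0,0.18,-0.48,0,0.7],[0,0,0,0.18,-0.48,0,0.7],[0,0,0,0.18,-0.48,0,0.7],[0,0,0,0.18,-0.48,0,0.7],[0,0,0,0.18,-0.48,0,0.7],[0,0,0,0.18,-0.48,0,0.7],[0,0,0,0.18,-0.48,0,0.7],[0,0,0,0.11,-0.24,0.3,0.7],[0,0,0,0,0,0.5,0.7],[0,0,0,0,0,0.4,0.7],[0,0,0,0,0,0.2,0.7],[0,0,0,0,0,0,0.7],[0,0,0,0,0,0,0.7]]'; python3 plan.py .5398 -.158 .007 .3415 -.005
python3 - <<'E'
from plant import *
from fit import *
m=viewer.camera_model("wrist"); I=viewer.snapshot("wrist"); J=I.copy()
s=sil(HEEL,(.5398,-.158,.3415),.004,m,(0,0,512,384))
I[cv2.Canny((s*255).astype(np.uint8),50,150)>0]=(0,0,255)
cv2.imwrite("pics/w2.png",J)
T=viewer.snapshot("top"); cv2.imwrite("pics/top2.png",T)
T=cv2.resize(T[150:260,70:270],(400,220)); I=cv2.resize(I,(400,300))
cv2.imwrite("pics/c2.png",np.vstack([I,T]))
E
```

```text
time_s: 10.35
position: [0.5313, -0.1603, 0.0894]
orientation: [-0.004, -0.169, 0.986, 0.0]
contact_force: [-0.6, -0.3, 1.0]
width: 0.06
grasp_force: 0.0
t 10.35 pos [ 0.531 -0.16   0.089] turn [ 0.001 -0.005 -0.001] (rows>= 0.0576978084400615 ) shift after turn [-0.047 -0.008  1.03 ]
```

View pics/c2.png

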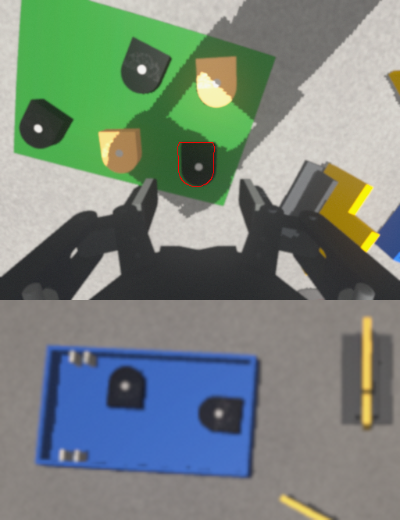

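The wrist overlay sits on heel A, and the first heel lies flat in the tray by the far wall. Descending.

```bash
python3 -m handwheel '[[0,0,0,-0.047,-0.01,0.4,0.7],[0,0,0,0,0,0.4,0.7],[0,0,0,0,0,0.2,0.7],[0,0,0,0,0,0.03,0.7],[0,0,0,0,0,0,0.7],[0,0,0,0,0,0,0],[0,0,0,0,0,0,0],[0,0,0,0,0,0,0],[0,0,0,0,0,0,0],[0,0,0,0,0,0,0]]';python3 -m handwheel '[[0,0,0,0,0,-0.2,0],[0,0,0,0,0,-0.4,0],[0,0,0,0,0,-0.6,0],[0,0,0,0,0,-0.6,0],[0,0,0,0,0,-0.6,0],[0,0,0.09,0,0,-0.1,0],[0,0,0.09,0,0,0,0],[0,0,0.09,0,0,0,0],[0,0,0,0,0,0,0]]';  python3 plan.py .4896 .2200 .2 -.084 -.005
```

```text
time_s: 11.45
position: [0.5355, -0.1603, 0.0083]
orientation: [-0.003, -0.169, 0.986, -0.0]
contact_force: [0.4, 0.3, 6.5]
width: 0.0366
grasp_force: 61.0
time_s: 12.35
position: [0.536, -0.1597, 0.2067]
orientation: [-0.004, 0.042, 0.999, -0.001]
contact_force: [-0.0, 0.2, -0.2]
width: 0.0368
grasp_force: 60.3
t 12.35 pos [ 0.536 -0.16   0.207] turn [-0.001 -0.005 -0.001] (rows>= 0.056187999015341425 ) shift after turn [1.038 4.681 0.083]
```

```bash
python3 -m handwheel '[[0,0,0,0.06,0.25,0,0],[0,0,0,0.1,0.46,0,0],[0,0,0,0.1,0.47,0,0],[0,0,0,0.1,0.47,0,0],[0,0,0,0.11,0.47,0,0],[0,0,0,0.11,0.47,0,0],[0,0,0,0.11,0.47,0,0],[0,0,0,0.1,0.47,0,0],[0,0,0,0.1,0.47,0,0],[0,0,0,0.1,0.47,0,0],[0,0,0,0.05,0.21,0.3,0],[0,0,0,0,0,0.5,0],[0,0,0,0,0,0.5,0],[0,0,0,0,0,0.4,0],[0,0,0,0,0,0.3,0],[0,0,0,0,0,0.2,0],[0,0,0,0,0,0,0],[0,0,0,0,0,0,0]]';  python3 plan.py .4896 .2200 .0095 -.084 -.005
```

```text
time_s: 14.15
position: [0.483, 0.2204, 0.031]
orientation: [-0.004, 0.041, 0.999, -0.0]
contact_force: [-0.2, -0.0, 0.7]
width: 0.0369
grasp_force: 60.3
t 14.15 pos [0.483 0.22  0.031] turn [-0.001 -0.006  0.002] (rows>= 0.06065239743986588 ) shift after turn [-0.02   0.002  0.269]
```

```bash
python3 -m handwheel '[[0,-0.003,0,-0.02,0,0.17,0],[0,-0.003,0,0,0,0.08,0],[0,0,0,0,0,0.01,0],[0,0,0,0,0,0,0],[0,0,0,0,0,0,0.58],[0,0,0,0,0,0,0.58],[0,0,0,0,0,0,0.58],[0,0,0,0,0,-0.2,0.58],[0,0,0,0,0,-0.5,0.58],[0,0,0,0,0,-0.6,0.58],[0,0,0,0,0,-0.6,0.58],[0,0,0,0,0,-0.6,0.5],[0,0,0,0,0,0,0.5]]';  python3 plan.py .547 -.011 .2 -.03
```

```text
time_s: 15.45
position: [0.4867, 0.2214, 0.2181]
orientation: [0.007, 0.042, 0.999, 0.002]
contact_force: [-0.1, -0.5, 0.7]
width: 0.0431
grasp_force: 0.0
t 15.45 pos [0.487 0.221 0.218] turn [ 0.003  0.008 -0.034] (rows>= 0.3696250241495251 ) shift after turn [-0.84  -2.881  0.226]
```

```bash
cat >snap.py <<'E'
import sys,pickle; from plant import *; import cv2
n,f=sys.argv[1:]; m=viewer.camera_model(n); cv2.imwrite(f"pics/{f}.png",viewer.snapshot(n)); pickle.dump(m,open(f"{f}.pkl","wb"))
E
python3 snap.py wrist w3
python3 -m handwheel '[[0,0.004,-0.034,-0.14,-0.3,0.1,0.5],[0,0.004,0,-0.14,-0.52,0.1,0.5],[0,0,0,-0.14,-0.52,0.1,0.5],[0,0,0,-0.14,-0.52,0.1,0.5],[0,0,0,-0.14,-0.52,0.1,0.5],[0,0,0,-0.14,-0.5,0.1,0.5],[0,0,0,0,0,0,0.5],[0,0,0,0,0,0,0.5]]'; python3 snap.py wrist w4;python3 snap.py top top4;  python3 plan.py .547 -.011 .1 -.03
python3 - <<'E'
import cv2,numpy as np
cv2.imwrite("pics/c4.png",cv2.resize(np.hstack([cv2.imread("pics/w3.png"),cv2.imread("pics/w4.png")]),(800,300)))
E
```

```text
time_s: 16.3
position: [0.5419, -0.0132, 0.1594]
orientation: [-0.008, 0.016, 1.0, -0.0]
contact_force: [0.2, -0.5, 0.8]
width: 0.0427
grasp_force: 0.0
t 16.4 pos [ 0.542 -0.012  0.16 ] turn [-0.    -0.009  0.   ] (rows>= 0.0902835542412703 ) shift after turn [-0.06   0.011  0.756]
```

View pics/c4.png

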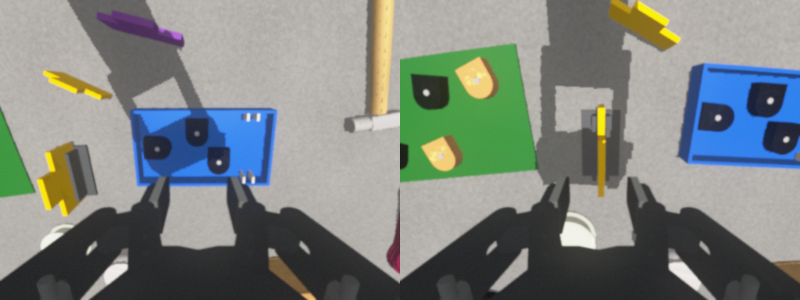

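Left: three heels lie in the bay, with the rib pairs visible at about (322,150) and (315,228) in full-size pixels. Right: the divider is centred between the fingers near (256,192). I'll fit the divider and the ribs precisely.

```bash
cat >>fit.py <<'E'
def fit2(T,parts,z,m,p0,roi):
    x,y,w,h=roi; T=T[y:y+h,x:x+w].astype(float)
    def f(q):
        s=sil(parts,(p0[0]+q[0]/100,p0[1]+q[1]/100,p0[2]+q[2]/10),z,m,roi); return 1-np.minimum(s,T).sum()/np.maximum(s,T).sum()
    b=minimize(f,[0,0,0],method="Nelder-Mead",options=dict(initial_simplex=[[.3,.2,0],[-.4,0,.1],[0,-.4,0],[0,0,.5]],xatol=1e-3,fatol=1e-4))
    return np.r_[p0[:2]+b.x[:2]/100,p0[2]+b.x[2]/10,1-b.fun]
RIBS=[box(s*54-6,s*54+6,y,y+4,5,35) for s in(1,-1) for y in(68,84)]
E
cat >f4.py <<'E'
from fit import *; import pickle
L=lambda f:(cv2.imread(f"pics/{f}.png"),pickle.load(open(f"{f}.pkl","rb")))
out=[]
for f,c in (("w4",(258,192)),("top4",(253,186)),("top0",(253,186))):
    I,m=(cv2.imread("pics/top0.png"),L("top4")[1]) if f=="top0" else L(f)
    H=cv2.cvtColor(I,cv2.COLOR_BGR2HSV); Y=(H[...,0]>12)&(H[...,0]<34)&(H[...,1]>90)
    rx,ry=(28,70) if f=="w4" else (15,45); r=(c[0]-rx,c[1]-ry,2*rx,2*ry)
    for z in (15,40):
        d=fit2(Y,[box(-56,56,-4,4,z,58),DIV[1]],.006,m,(.547,-.011,-.03),r); print(f,z,d)
for f,c in (("w3",(318,188)),("top4",(107,204)),("top0",(107,204))):
    I,m=(cv2.imread("pics/top0.png"),L("top4")[1]) if f=="top0" else L(f)
    H=cv2.cvtColor(I,cv2.COLOR_BGR2HSV); W=(H[...,1]<110)&(H[...,2]>70)
    r=(c[0]-23,c[1]-46,46,92) if f=="w3" else (c[0]-11,c[1]-29,24,58)
    t=fit2(W,RIBS,0,m,(.5163,.2278,-.084),r); print(f,"tray",t,"slot",t[:2]+.078*np.array([-np.sin(t[2]),np.cos(t[2])]))
    I=I.copy(); s=sil(RIBS,t,0,m,(0,0,512,384)); 
    if f!="w3": continue
    x,y,w,h=r; A=cv2.resize(I[y:y+h,x:x+w],None,fx=6,fy=6); B=cv2.resize((s[y:y+h,x:x+w]*255).astype(np.uint8),None,fx=6,fy=6); A2=A.copy(); A2[cv2.Canny(B,60,150)>0]=(0,0,255); out=[A,A2]
I,m=L("w4"); s=sil(DIV,fit2(((H:=cv2.cvtColor(I,cv2.COLOR_BGR2HSV))[...,0]<34)&(H[...,0]>12)&(H[...,1]>90),DIV,.006,m,(.547,-.011,-.03),(230,122,56,140)),.006,m,(0,0,512,384))
A=cv2.resize(I[122:262,228:288],None,fx=4,fy=4); B=cv2.resize((s[122:262,228:288]*255).astype(np.uint8),None,fx=4,fy=4); A[cv2.Canny(B,60,150)>0]=(0,0,255)
A=cv2.copyMakeBorder(A,0,0,0,0,0); o=[cv2.resize(x,(270,560)) for x in out]+[A]
cv2.imwrite("pics/c5.png",np.hstack(o))
E
python3 f4.py
```

```text
w4 15 [ 0.5443 -0.0089 -0.0351  0.8448]
w4 40 [ 0.5435 -0.0086 -0.0432  0.8402]
top4 15 [ 0.5455 -0.0105  0.0055  0.488 ]
top4 40 [ 0.5169 -0.0105  0.0082  0.5042]
top0 15 [ 0.5463 -0.0113 -0.0337  0.779 ]
top0 40 [ 0.5461 -0.0113 -0.0265  0.7693]
w3 tray [ 0.5154  0.2303 -0.0907  0.669 ] slot [0.5225 0.308 ]
top4 tray [ 0.5167  0.2283 -0.0859  0.8046] slot [0.5234 0.306 ]
top0 tray [ 0.5167  0.2283 -0.0859  0.8046] slot [0.5234 0.306 ]
```

View pics/c5.png

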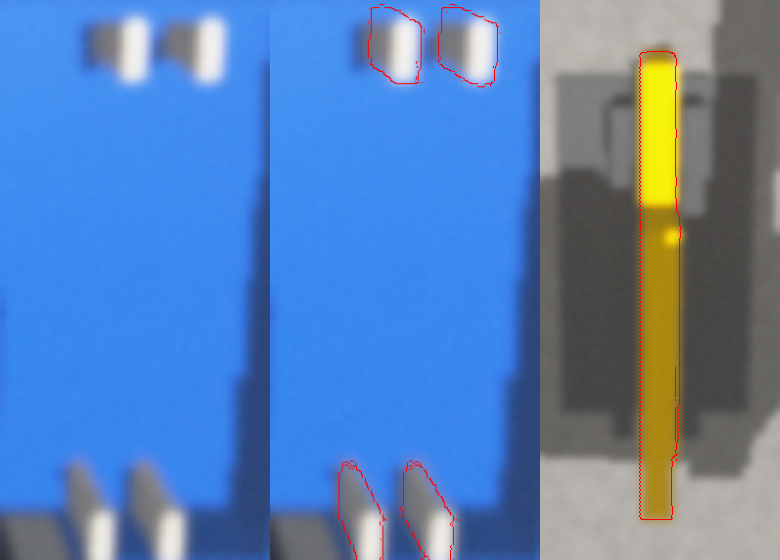

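The divider fit at (0.544,-0.009) in the wrist picture is tight, but the rib fit is loose. I'll grasp now and measure the slot again with the divider in hand.

```bash
cat >tops.py <<'E'
from fit import *; import pickle
RT=[box(s*54-6,s*54+6,y,y+4,34,35) for s in(1,-1) for y in(68,84)]
def tops(f,r,thr,p0=(.5165,.2288,-.086)):
    I=cv2.imread(f"pics/{f}.png"); m=pickle.load(open(f"{f}.pkl","rb")); H=cv2.cvtColor(I,cv2.COLOR_BGR2HSV)
    t=fit2((H[...,1]<60)&(H[...,2]>thr),RT,0,m,p0,r); print(f,t,"slot",t[:2]+.078*np.array([-np.sin(t[2]),np.cos(t[2])]))
E
python3 - <<'E'
from tops import *
for thr in (170,200): tops("w3",(295,142,46,92),thr); tops("top4",(96,175,24,58),thr)
E
python3 plan.py .544 -.0095 .067 -.035
```

```text
w3 [ 0.5147  0.2295 -0.0807  0.7277] slot [0.521  0.3073]
top4 [ 0.5159  0.2273 -0.0808  0.7117] slot [0.5222 0.3051]
w3 [ 0.5147  0.2297 -0.0814  0.8334] slot [0.521  0.3074]
top4 [ 0.5156  0.2285 -0.0863  0.085 ] slot [0.5223 0.3062]
t 16.4 pos [ 0.542 -0.012  0.16 ] turn [-0.    -0.009  0.003] (rows>= 0.09716089369021795 ) shift after turn [-0.022  0.029  1.168]
```

```bash
python3 -m handwheel '[[0,-0.005,0,-0.02,0.03,0.4,0.5],[0,-0.004,0,0,0,0.4,0.5],[0,0,0,0,0,0.25,0.5],[0,0,0,0,0,0.1,0.5],[0,0,0,0,0,0,0.3],[0,0,0,0,0,0,0.3]]'; python3 plan.py .544 -.0095 .067 -.035; python3 snap.py wrist w6; python3 snap.py scene s6; python3 - <<'E'
import cv2,numpy as np
a=cv2.imread("pics/w6.png"); b=cv2.imread("pics/s6.png")[120:270,150:350]
cv2.imwrite("pics/c6.png",np.hstack([cv2.resize(a,(400,300)),cv2.resize(b,(400,300))]))
E
```

```text
time_s: 17.0
position: [0.5444, -0.0098, 0.0704]
orientation: [0.002, 0.015, 1.0, -0.001]
contact_force: [-0.4, -0.0, 0.2]
width: 0.0257
grasp_force: 0.0
t 17.0 pos [ 0.544 -0.01   0.07 ] turn [-0.001  0.002  0.004] (rows>= 0.0451356645088456 ) shift after turn [0.005 0.003 0.043]
```

View pics/c6.png

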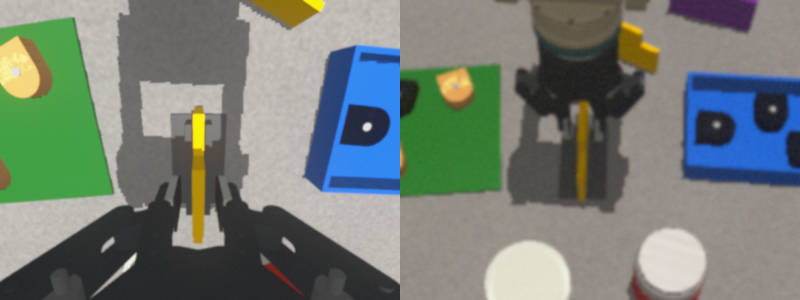

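The divider sits centred between the fingers. Closing.

```bash
python3 -m handwheel '[[0,0,0,0,0,0.04,0.3],[0,0,0,0,0,0,0],[0,0,0,0,0,0,0],[0,0,0,0,0,0,0],[0,0,0,0,0,0,0],[0,0,0,0,0,0,0]]'
```

```text
time_s: 17.7
position: [0.5438, -0.0103, 0.0661]
orientation: [0.001, 0.015, 1.0, -0.001]
contact_force: [-0.1, 0.5, 2.2]
width: 0.0069
grasp_force: 59.1
```

```bash
python3 -m handwheel '[[0,0,0,0,0,-0.1,0],[0,0,0,0,0,-0.3,0],[0,0,0,0,0,-0.4,0],[0,0,0,0,0,-0.4,0],[0,0,0,0,0,-0.4,0],[0,0,0.03,0,0,0,0],[0,0,0,0,0,0,0]]';python3 plan.py .5215 .3068 .19 -.083; python3 snap.py wrist w7
```

```text
time_s: 18.4
position: [0.5438, -0.0101, 0.1952]
orientation: [0.002, 0.039, 0.999, -0.001]
contact_force: [-0.4, -0.1, -1.3]
width: 0.0071
grasp_force: 58.8
t 18.4 pos [ 0.544 -0.01   0.195] turn [-0.001  0.002  0.003] (rows>= 0.042534704114379096 ) shift after turn [0.606 3.925 0.065]
```

```bash
python3 -m handwheel '[[0,0,0.003,0.05,0.25,0,0],[0,0,0,0.07,0.46,0,0],[0,0,0,0.07,0.46,0,0],[0,0,0,0.07,0.46,0,0],[0,0,0,0.07,0.46,0,0],[0,0,0,0.07,0.46,0,0],[0,0,0,0.07,0.46,0,0],[0,0,0,0.07,0.46,0.1,0],[0,0,0,0.06,0.45,0.3,0],[0,0,0,0,0,0.3,0],[0,0,0,0,0,0.2,0],[0,0,0,0,0,0,0],[0,0,0,0,0,0,0]]';python3 plan.py .5218 .3062 .065 -.083; python3 snap.py wrist w8; python3 snap.py top top8; python3 - <<'E'
import cv2,numpy as np
a=cv2.imread("pics/w8.png")[100:325,170:370]; b=cv2.imread("pics/top8.png")[150:262,60:160]
cv2.imwrite("pics/c8.png",np.hstack([cv2.resize(a,(533,600)),cv2.resize(b,(260,600))]))
E
```

```text
time_s: 19.75
position: [0.5217, 0.3056, 0.1218]
orientation: [0.001, 0.041, 0.999, -0.001]
contact_force: [-0.4, -0.4, 0.1]
width: 0.0072
grasp_force: 58.9
t 19.75 pos [0.522 0.306 0.122] turn [-0.001  0.001  0.   ] (rows>= 0.012966700405012714 ) shift after turn [-0.001  0.008  0.71 ]
```

View pics/c8.png

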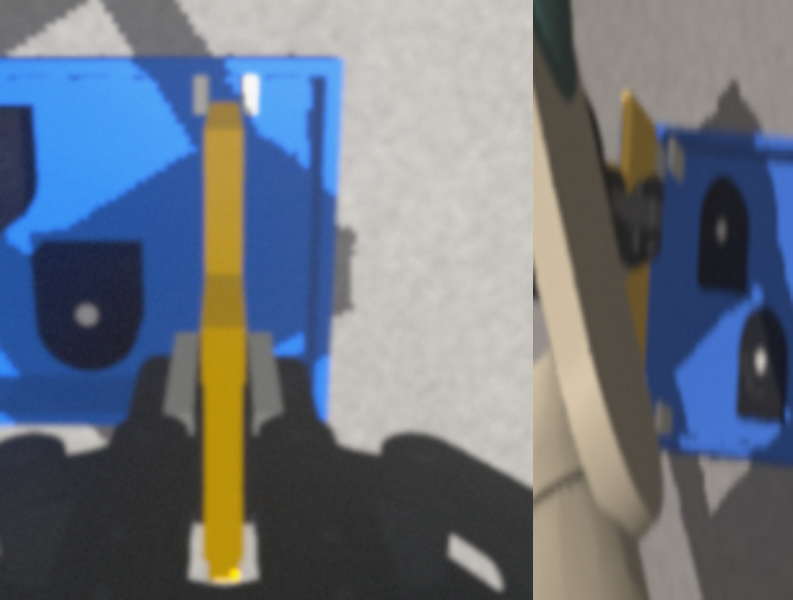

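The divider is centred between the rib pairs to within about 1 mm at both ends (far pair centre at crop x=227, near pair at 224, divider at 224). Descending.

```bash
python3 -m handwheel '[[0,0,0,0,0.008,0.15,0],[0,0,0,0,0,0.15,0],[0,0,0,0,0,0.1,0],[0,0,0,0,0,0.05,0],[0,0,0,0,0,0,0]]'; python3 plan.py .5218 .3062 .0665 -.083
```

```text
time_s: 20.35
position: [0.5211, 0.3067, 0.0844]
orientation: [0.0, 0.041, 0.999, -0.001]
contact_force: [0.2, 0.2, 0.3]
width: 0.0073
grasp_force: 58.9
t 20.35 pos [0.521 0.307 0.084] turn [-0.001  0.     0.001] (rows>= 0.013926396614617814 ) shift after turn [-0.009 -0.005  0.223]
```

```bash
python3 -m handwheel '[[0,0,0,0,0,0.1,0],[0,0,0,0,0,0.08,0],[0,0,0,0,0,0.04,0],[0,0,0,0,0,0,0],[0,0,0,0,0,0,0]]'; python3 plan.py .5218 .3062 .0651 -.083
```

```text
time_s: 20.85
position: [0.5216, 0.3069, 0.068]
orientation: [0.001, 0.041, 0.999, -0.001]
contact_force: [0.2, 0.2, -0.6]
width: 0.0071
grasp_force: 58.9
t 20.85 pos [0.522 0.307 0.068] turn [-0.001  0.001  0.001] (rows>= 0.014825612516471557 ) shift after turn [-0.003 -0.009  0.036]
```

```bash
python3 -m handwheel '[[0,0,0,0,0,0.02,0],[0,0,0,0,0,0.015,0],[0,0,0,0,0,0,0],[0,0,0,0,0,0,0.3],[0,0,0,0,0,0,0.3],[0,0,0,0,0,0,0.3]]'; python3 -m handwheel '[[0,0,0,0,0,-0.1,0.3],[0,0,0,0,0,-0.3,0.3],[0,0,0,0,0,-0.5,0.3],[0,0,0,0,0,-0.5,0.3],[0,0,0,0,0,-0.3,0.3],[0,0,0,0.5,-0.3,0,0.3],[0,0,0,0.5,-0.3,0,0.3],[0,0,0,0.5,-0.3,0,0.3],[0,0,0,0,0,0,0.3],[0,0,0,0,0,0,0.3]]'; python3 snap.py top top9; python3 snap.py scene s9; python3 - <<'E'
import cv2,numpy as np
a=cv2.imread("pics/top9.png")[140:260,70:270]; b=cv2.imread("pics/s9.png")[140:230,270:420]
cv2.imwrite("pics/c9.png",np.vstack([cv2.resize(a,(500,300)),cv2.resize(b,(500,300))]))
E
```

```text
time_s: 21.45
position: [0.5216, 0.3069, 0.0652]
orientation: [0.001, 0.041, 0.999, -0.0]
contact_force: [-0.1, -0.5, 0.5]
width: 0.0257
grasp_force: 0.0
time_s: 22.45
position: [0.3956, 0.245, 0.2022]
orientation: [0.002, 0.041, 0.999, 0.0]
contact_force: [0.2, 0.5, -0.2]
width: 0.0258
grasp_force: 0.0
```

View pics/c9.png

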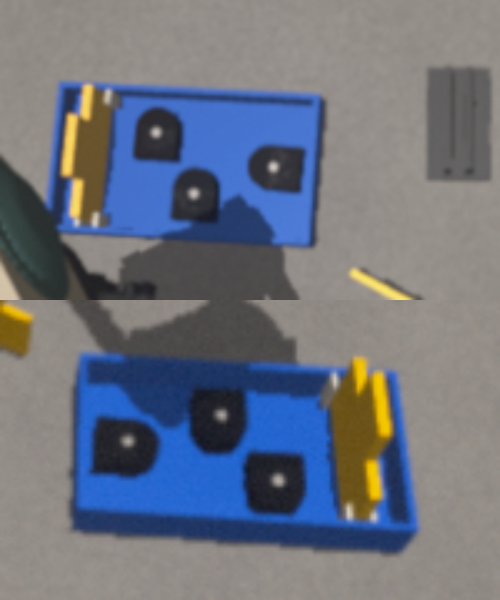

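The divider stands between the ribs and the three heels lie flat. A quick numerical check of its tilt and depth against the silhouette follows.

```bash
python3 - <<'E'
from fit import *; import pickle
from scipy.spatial.transform import Rotation as R
for f,r,s in (("top9",(88,165,36,75),.0),("s9",(358,150,45,60),0)):
    I=cv2.imread(f"pics/{f}.png"); m=pickle.load(open(f"{f}.pkl","rb")); H=cv2.cvtColor(I,cv2.COLOR_BGR2HSV); Y=(H[...,0]>12)&(H[...,0]<34)&(H[...,1]>90)
    for tilt in(-.14,-.07,0,.07,.14):
        Q=R.from_euler("x",tilt).as_matrix().T
        for z in(.005,.015): print(f,tilt,z,fit2(Y,[box(-56,56,-4,4,0,58)@Q,DIV[1]@Q],z,m,(.5216,.3065,-.083),r))
E
```

```text
top9 -0.14 0.005 [ 0.5246  0.3006 -0.0279  0.7214]
top9 -0.14 0.015 [ 0.5235  0.2986 -0.0055  0.7104]
top9 -0.07 0.005 [ 0.5245  0.3039 -0.043   0.8077]
top9 -0.07 0.015 [ 0.5232  0.3011 -0.0278  0.7954]
top9 0 0.005 [ 0.524   0.3067 -0.0663  0.9003]
top9 0 0.015 [ 0.5228  0.3034 -0.0711  0.8899]
top9 0.07 0.005 [ 0.524   0.3091 -0.0773  0.8395]
top9 0.07 0.015 [ 0.5224  0.3056 -0.0728  0.8388]
top9 0.14 0.005 [ 0.5244  0.3131 -0.0846  0.7226]
top9 0.14 0.015 [ 0.5226  0.3095 -0.0819  0.724 ]
s9 -0.14 0.005 [ 0.5188  0.3036 -0.1518  0.7329]
s9 -0.14 0.015 [ 0.5243  0.2993 -0.1595  0.7221]
s9 -0.07 0.005 [ 0.5216  0.3047 -0.1211  0.8185]
s9 -0.07 0.015 [ 0.5282  0.3004 -0.1274  0.8066]
s9 0 0.005 [ 0.5225  0.3073 -0.0939  0.8925]
s9 0 0.015 [ 0.529   0.303  -0.0994  0.8843]
s9 0.07 0.005 [ 0.5232  0.3097 -0.0738  0.8124]
s9 0.07 0.015 [ 0.5296  0.3056 -0.0838  0.8175]
s9 0.14 0.005 [ 0.5228  0.3133 -0.049   0.7076]
s9 0.14 0.015 [ 0.5298  0.3084 -0.0374  0.7113]
```

Best fit in both views is upright, at floor height and in the slot, so I'm handing in.

```bash
python3 -c "
from plant import job; print(job.close_job())"
```

```text
the job is handed in; nothing more can be done
None
```

The job is handed in at about 22.6 s of 64 s, with no verdict returned: the last pictures show three black heels flat in the large bay and the yellow divider upright and fully down in the slot, and I moved nothing else.

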